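# Find the push button that still snaps and lock it down

## Robot

A 6-joint arm with a two-finger parallel gripper is mounted at the origin on a cart in front of the work surface, level with it; the furniture and walls round the work are solid. World frame = base frame: x ahead of the robot, y to its left, z up, the work surface at z = 0. Lengths are in m, angles in rad, forces in N, time in s.
With the tool pointing down it reaches from about 0.35 to 0.925 m from the base axis. Payload 6.4 kg.
Tool frame: the origin (TCP) lies between the finger pads; the fingertips stand 22 mm ahead of it and the grasp point (between the pads) lies 3 mm ahead of it (robot.nose_length is the distance from the TCP to the fingertips, in m); y points along the fingers, z is the direction in which the jaws open and shut, and the axes are right-handed (so a half turn about y gives the same grasp; the last joint's range is limited). The gripper opens to 94 mm and grips with 3 to 60 N. Pads are 16 mm wide; open, the fingers measure 119 mm over their backs; the gripper's body (75 mm by 177 mm) begins 78 mm behind the grasp point.
Start: joints at [1, 0.245, 1.558, -0, 1.339, -0.174], TCP at [0.251, 0.6, 0.2] pointing down, gripper open.
Joint ranges: [-3.13, 3.13], [-1.02, 2.26], [0.13, 2.54], [-0.95, 4.09], [0.21, 2.88], [-2.74, 2.74]. Speed limits (rad/s): [2.57, 2.57, 3.14, 3.14, 3.14, 3.14].

## Interface

Orientations are given as a rotation vector (axis times angle).
In Python, from workcell import robot, viewer gives the robot as it stands.
- The arm moves only by the tool carry_out, never from a script. Its argument "deltas" is a list of rows, each an object with "translation": the shift along the tool's x, y, z in cm, a list of three; "dr": the turn, a rotation vector about the tool's x, y, z in rad, a list of three; "gripper": the opening in per cent of the stroke, from 0 (shut) to 100 (fully open). A call has 1 to 20 rows; each row shifts and turns the pose as measured when the row begins, along the tool's axes as they then stand; what a row does not reach is not made up. A row lasts 1/8 s, in which the tool goes at most 62.5 mm and 10.7 degrees, less where a joint would pass 70% of its speed; a pose out of reach is approached as far as the arm can. A call is refused whole if a number of a shift passes 6.25 or a number of a turn 0.188, either way. A call with a gripper value outside its range is refused whole. The fingers move at their own pace and stop on an object; "newtons" is the grip in N (left out, the last holds). Time passes only in rows, so rows that do not move let the fingers close. It gives the time, the measured TCP pose, the force and the opening at its end, in the units of the state.
- robot.observe(): the state, without advancing time (a new reading comes with each control period).
- viewer.capture(name): name is "scene" or "top"; returns a dict with "image" (384x512x3 uint8, red, green, blue), "fov_y" (degrees; the focal length in pixels is half the picture's height over the tangent of half this angle, whatever the lens; pixels are square), "cx", "cy" (the principal point, pixels), "R" (3x3) and "t" (3): a world point X has camera coordinates R X + t. Camera axes: x right, y down, z forward; pixel columns grow to the right and rows downward; lengths in m; the calibration is good to about 2 mm. A picture is of the moment at which its call begins. There is no depth.
- robot.close_job(): hands the job in, once; it reports no verdict.
Trained networks look in a picture, given as the dict that the camera call returned (one of the last four; its "shot" number tells which), for a name from the list of things; names that differ only in an ending like _2 or _b are one class to them, and where a whole thing is asked for, a point or a joint stands for the part that bears it (a point fixed in the world has none). Each returns a list of dicts, best first, with "score" (0 to 1); they miss things now and then, are a little off and sometimes report something else, mostly with a low value. They report only what shows in the picture. A call takes as long as a camera call. They do not tell look-alikes from the thing itself.
- viewer.trace(picture, thing): "pixels" (384x512 bool, what is visible of it) and "bbox" ([left, top, right, bottom] in pixels, round what is visible of it).
The state is a dict: "time_s": time; "joint_pos": joint angles; "qvel": joint speeds; "joint_torque": joint torques, N m; "position": TCP position; "orientation": TCP orientation; "ft_force": force on the tool from outside, world axes, zero at the start; "wrist_torque": the same for the moment, N m; "opening": finger opening in m.
Only numpy, scipy, OpenCV 4.12 (cv2) and the standard library are available. Lean on these libraries where they do the work, as an engineer would, in place of code of your own. Each camera call takes 0.05 s, during which the arm holds its last target.

## Task

One of the three white push buttons on the grey test box is sound; the other two have gone soft. Press them slowly one at a time until you feel the sound one snap through and stay down, giving up on any that just stays soft, and never lean on a button with more than about 12 N. Then set the red guard squarely over the latched button so that it sits flat on the box, let go of it, and leave the other things on the bench where they are.

Things in the scene. Friction and masses are not known exactly. Their poses are not given: they have to be found in the camera images.
- test_box: Grey test box with aluminium deck, 100 x 240 x 45 mm (x, y, z), fixed to the bench. Origin: centre of its underside; z up, y along the row of buttons, terminals on its +x face. Deck 45 mm above the origin. One button, all looking alike, at each station (own x = 0; y = +70, 0, -70 mm), pressed straight down; which station holds the sound one changes.
- station_left (a point): Point on the deck's surface on the axis of the button at the box's y = +70 mm; z up. Every button: round black bezel (32 mm diameter, top 5 to 9 mm above the deck) and a flat-topped white head (24 mm diameter) standing 18 to 22 mm above the deck when up; the height differs from button to button and start to start.
- station_middle (a point): Same point for the middle button. A SOUND button resists with 1.5 N at first, rises to a peak of about 5 N at 2.7 mm travel, then the force falls (half at 5 mm) to nothing at 6 mm, whence it snaps away to its stop at 7.5 mm and stays down, latched. Let go before 6 mm, it comes back up.
- station_right (a point): Same point for the button at the box's y = -70 mm. A SOFT button resists with 1.5 N at first, rising steadily by 0.2 N per mm with no drop, to a hard stop at 12 mm, and always comes back up. Leaning on a stop, of a soft or sound button, makes the force shoot up.
- sound_button (a joint): Travel in m of the sound button, at whichever station it is: 0 up, 0.0075 latched down.
- guard: Red bell-shaped cap, 46 mm high, 40 to 85 g, loose, open side down. Origin: centre of its lower rim; z up. Skirt: 46 mm outer diameter, 19.5 mm high, bore 39 mm wide and 15.5 mm deep, fits over bezel and head. Grip: solid, 33 mm diameter, 24 to 46 mm above the rim. Its rim meets the deck only over a latched button; over one that is up it rides at least 2.5 mm too high.
- coil: Bystander: black ring coil with copper windings, 56 mm diameter, 16 mm high. Origin: centre of its underside.
- small_board: Bystander: small green circuit board, 40 x 45 x 12 mm. Origin: centre of its underside.
- torque_head: Bystander: black round torque-driver head with a knurled steel ring, 48 mm diameter, 54 mm high. Origin: centre of its underside.
Not all that is in view belongs to the job. There is more than one size of the guard; the one meant has the size given above.

How it is judged:
On the way:
1. the sound button is pressed through its snap and latched (over 6.5 mm down) while the guard still stands where it stood (value of joint sound_button above 0.0065 m and distance of guard from where it was at the start of the episode below 0.03 m), for 0.2 s.
At the end, for the whole second after the job is handed in: The sound button is latched (over 6.5 mm down) and the guard stands upright and at rest over it, within 5 mm of the station's axis and with its rim on the deck (less than 1.5 mm above it, which is possible only over the latched button) (value of joint sound_button above 0.0065 m and ((horizontal distance between guard and station_left below 0.005 m and z of guard in the frame of station_left below 0.0015 m) or (horizontal distance between guard and station_middle below 0.005 m and z of guard in the frame of station_middle below 0.0015 m) or (horizontal distance between guard and station_right below 0.005 m and z of guard in the frame of station_right below 0.0015 m)) and angle between guard's own z axis and vertical below 0.06 rad and linear speed of guard below 0.01 m/s); the robot touches nothing.
It fails at once if the fingers press a button, or anything else but the guard, with more than 12 N (contact force between the fingers and anything else above 12 N and contact force between the fingers and guard below 0.2 N).
It fails at once if a bystander (coil, torque head or small board) is moved more than 25 mm (distance of any of coil, torque_head, small_board from where it was at the start of the episode above 0.025 m).
It also fails if it takes over 72 s, if anything falls off the work surface, if the arm or the gripper's body presses on something with over 40 N, if the wrist force passes 120 N, or if a joint passes its speed limit or range.

## Working session

There is one attempt and no reset: what is moved stays moved. The work goes in short steps, Python scripts to look and compute and a tool call to move; the robot and the scene stay as the last step left them, time stands still between calls to the robot, and variables do not carry over. Pictures are saved under pics/ and viewed, and the job is handed in when it is done.

Besides the shell and the picture viewer there is one more tool, called as name(argument=value, ...) on one line, values as JSON. carry_out: Moves the arm, as the interface text tells. Its arguments: {"type":"object","properties":{"deltas":{"type":"array","items":{"type":"object","properties":{"translation":{"type":"array","items":{"type":"number"}},"dr":{"type":"array","items":{"type":"number"}},"gripper":{"type":"number"}}}},"newtons":{"type":"number"}},"required":["deltas"]}

```bash
mkdir -p pics; ls; cat > h.py <<'E'
from workcell import robot, viewer
import numpy as np, cv2
from scipy.spatial.transform import Rotation as Ro
def cam(p):
    H=p["image"].shape[0]; f=H/2/np.tan(np.radians(p["fov_y"])/2)
    return f,np.array(p["R"]),np.array(p["t"])
def proj(p,X):
    f,R,t=cam(p); c=R@np.array(X)+t
    return np.array([p["cx"]+f*c[0]/c[2],p["cy"]+f*c[1]/c[2]])
def ray(p,u,v):
    f,R,t=cam(p); d=R.T@np.array([(u-p["cx"])/f,(v-p["cy"])/f,1]); return -R.T@t,d
def atz(p,u,v,z):
    o,d=ray(p,u,v); return o+d*(z-o[2])/d[2]
def tri(a,ua,b,ub):
    o1,d1=ray(a,*ua);o2,d2=ray(b,*ub)
    s=np.linalg.lstsq(np.c_[d1,-d2],o2-o1,rcond=None)[0]
    x,y=o1+s[0]*d1,o2+s[1]*d2
    return (x+y)/2,np.linalg.norm(x-y)
def save(p,n,crop=None,k=1):
    im=p["image"]
    if crop: l,t,r,b=crop; im=im[t:b,l:r]
    im=cv2.resize(im,None,fx=k,fy=k,interpolation=cv2.INTER_CUBIC)
    cv2.imwrite("pics/"+n,im[:,:,::-1])
E
python3 - <<'E'
from h import *
a=viewer.capture("scene");b=viewer.capture("top")
for n,p in (("scene",a),("top",b)):
    save(p,n+"0.png",None,1.5)
    print(n,p["fov_y"],p["cx"],p["cy"],"cam",-np.array(p["R"]).T@p["t"])
    for th in ["test_box","guard","sound_button","coil","small_board","torque_head"]:
        for r in viewer.trace(p,th):
            ys,xs=np.nonzero(r["pixels"]); print(n,th,round(r["score"],2),r["bbox"],len(xs),xs.mean().round(1),ys.mean().round(1))
s=robot.observe();print(s)
E
```

```text
pics
scene 52.64717260378444 259.56044090929873 186.3504034004323 cam [-0.09129389 -0.52222108  0.55044717]
scene test_box 0.73 [273.3, 229.2, 398.6, 326.2] 5184 335.0 277.6
scene guard 0.89 [343.5, 218.1, 367.9, 252.7] 836 354.5 236.0
scene guard 0.78 [179.4, 200.2, 196.5, 222.3] 346 188.8 210.2
scene guard 0.61 [211.2, 210.6, 227.8, 225.9] 200 219.9 218.4
scene guard 0.2 [273.3, 229.2, 397.9, 326.5] 5119 334.5 277.9
scene sound_button 0.46 [355.9, 268.2, 368.0, 282.7] 162 360.9 276.6
scene coil 0.44 [341.8, 210.1, 362.3, 221.3] 170 350.2 213.6
scene small_board 0.67 [207.9, 237.9, 228.3, 253.2] 222 218.7 244.6
scene torque_head 0.76 [127.3, 169.8, 148.9, 196.8] 418 136.9 184.6
top 48.70644384758072 257.02753158077786 194.64866304149123 cam [0.48683918 0.00721418 1.18468395]
top guard 0.89 [330.1, 175.8, 356.0, 198.3] 475 342.1 186.2
top guard 0.71 [196.3, 230.2, 211.5, 251.6] 216 202.8 242.4
top sound_button 0.43 [374.9, 237.4, 383.3, 243.7] 50 378.4 241.1
top coil 0.5 [311.6, 142.2, 329.8, 161.0] 216 321.6 153.1
top small_board 0.77 [248.8, 248.1, 265.9, 265.5] 221 255.1 256.3
top torque_head 0.75 [118.9, 243.5, 137.4, 256.7] 299 128.3 248.8
{'time_s': 0.7, 'joint_pos': array([ 9.99880196e-01,  2.45071967e-01,  1.55778394e+00,  2.29591570e-05,
        1.33868710e+00, -1.74090075e-01]), 'qvel': array([ 0.0002327 ,  0.00087934,  0.00160249, -0.00080946,  0.0012894 ,
        0.00177547]), 'joint_torque': array([-1.36504805e-03, -4.15718651e+01, -3.14811051e+01,  6.83595752e-02,
        2.88754189e-02,  8.29941172e-06]), 'position': array([0.25121674, 0.59951861, 0.19958185]), 'orientation': array([-1.54823246,  0.31130017, -0.31129584]), 'ft_force': array([-0.0393044 ,  0.57142694, -0.12516801]), 'wrist_torque': array([-0.00575798, -0.05383337, -0.01024223]), 'opening': 0.09403440311204081}
```

View pics/scene0.png

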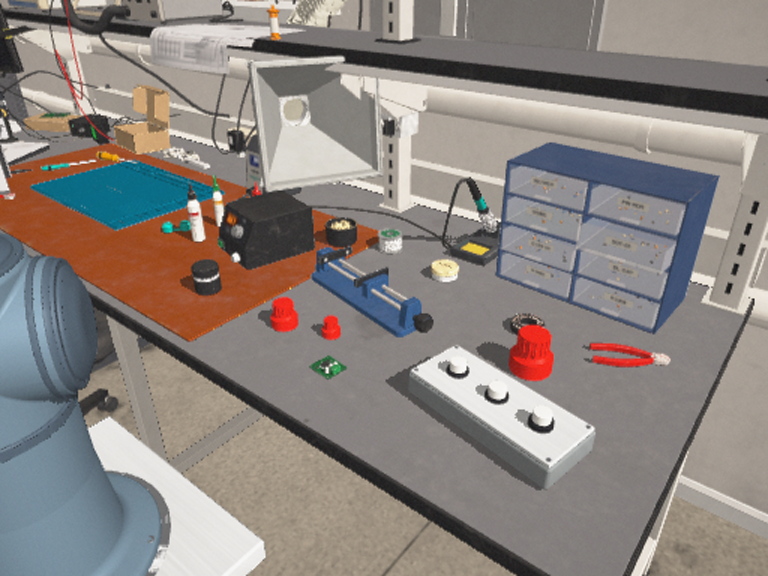

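View pics/top0.png

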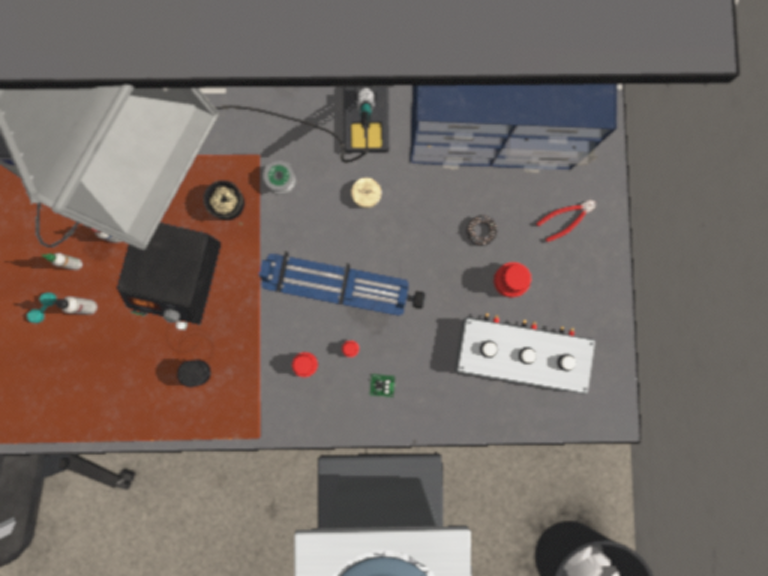

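Guards that could be confused, in scene-picture pixels: large (354,236), medium (189,210) and small (220,218). I'll measure their sizes and the box next.

```bash
cat >> h.py <<'E'
def redmask(p,box):
    im=p["image"].astype(int); m=(im[...,0]>90)&(im[...,0]>2.2*im[...,1])&(im[...,0]>2.2*im[...,2])
    o=np.zeros(m.shape,bool); l,t,r,b=box; o[t:b,l:r]=m[t:b,l:r]; return o
def silh(p,x,y,z,prof):
    a=np.linspace(0,2*np.pi,48,endpoint=False); M=np.zeros((384*8,512*8),np.uint8)
    # convex segments
    for (r0,z0),(r1,z1) in zip(prof[:-1],prof[1:]):
        P=[proj(p,[x+r*np.cos(t),y+r*np.sin(t),z+h]) for r,h in((r0,z0),(r1,z1)) for t in a]
        hull=cv2.convexHull((np.array(P)*8+4).astype(np.int32)); cv2.fillConvexPoly(M,hull,1)
    return cv2.resize(M.astype(np.float32),(512,384),interpolation=cv2.INTER_AREA)
E
python3 - <<'E'
from h import *
a=viewer.capture("scene");b=viewer.capture("top")
np.save("a0.npy",a,allow_pickle=True);np.save("b0.npy",b,allow_pickle=True)
G={"L":((335,212,375,258),(325,170,362,205)),"M":((172,194,203,226),(190,228,216,256)),"S":((208,206,232,230),(224,222,244,242))}
for k,(ba,bb) in G.items():
    ma,mb=redmask(a,ba),redmask(b,bb)
    for n,m in(("s",ma),("t",mb)):
        ys,xs=np.nonzero(m);print(k,n,len(xs),xs.mean().round(1),ys.mean().round(1),xs.min(),xs.max(),ys.min(),ys.max())
    ca=np.argwhere(ma).mean(0)[::-1];cb=np.argwhere(mb).mean(0)[::-1]
    print(k,tri(a,ca,b,cb))
save(a,"m_s.png",(165,190,240,260),8)
save(b,"m_t.png",(190,220,270,275),8)
save(a,"box_s.png",(265,220,405,330),5)
save(b,"box_t.png",(300,205,400,265),7)
E
```

```text
L s 893 354.3 235.5 339 368 216 253
L t 435 341.3 186.0 330 353 175 197
L (array([ 0.60188333, -0.24778721,  0.02774058]), np.float64(0.0014471430246627943))
M s 348 188.8 209.5 174 198 196 220
M t 213 202.6 242.7 195 211 235 250
M (array([0.45273739, 0.13525999, 0.02175127]), np.float64(0.00023617958263512292))
S s 161 220.3 218.3 214 226 210 226
S t 92 233.2 232.1 228 238 227 237
S (array([0.48020356, 0.0522613 , 0.01475697]), np.float64(0.00019871197364896805))
```

View pics/m_s.png

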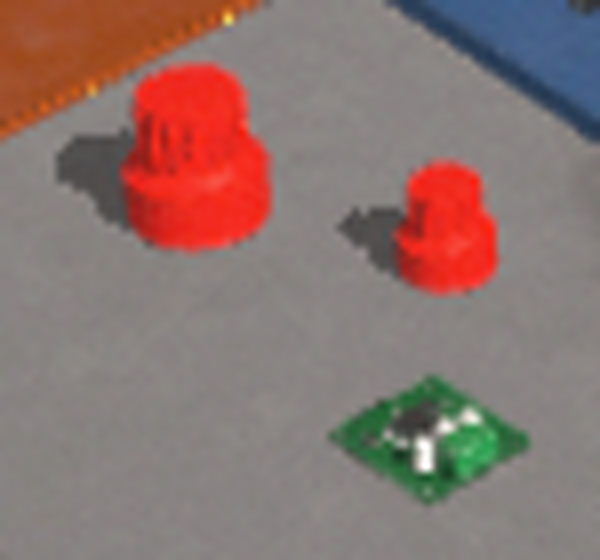

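View pics/box_s.png

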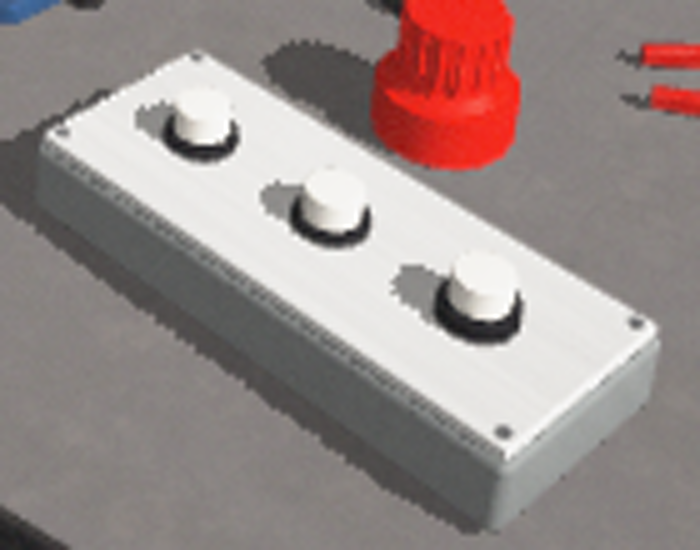

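View pics/box_t.png

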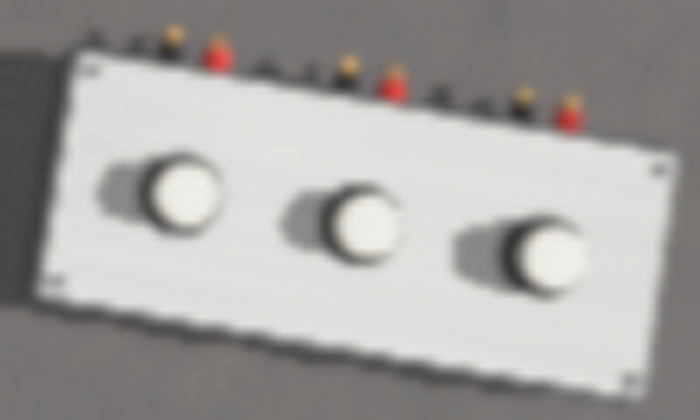

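```bash
cat > m.py <<'E'
from h import *
from scipy.optimize import least_squares
a=np.load("a0.npy",allow_pickle=True).item();b=np.load("b0.npy",allow_pickle=True).item()
c=lambda x,y,k,l,t:np.array([x/k+l-.5+.5/k,y/k+t-.5+.5/k])
T=lambda x,y:c(x,y,7,300,205); S=lambda x,y:c(x,y,5,265,220)
ht=[T(186,193),T(362,225),T(551,257)]; hs=[S(203,104),S(336,184),S(485,270)]
for i in range(3): print("head",tri(a,hs[i],b,ht[i]))
# corners, box frame: (x+,y+),(x+,y-),(x-,y-),(x-,y+)
C=[(.05,.12),(.05,-.12),(-.05,-.12),(-.05,.12)]
ct=[T(75,53),T(680,153),T(643,400),T(36,297)]; cs=[S(195,50),S(660,325),S(508,463),S(42,138)]
def w(q,x,y,z): cc,s=np.cos(q[2]),np.sin(q[2]); return [q[0]+cc*x-s*y,q[1]+s*x+cc*y,z]
def f(q): return np.concatenate([np.r_[proj(b,w(q,*C[i],q[3]))-ct[i],proj(a,w(q,*C[i],q[3]))-cs[i]] for i in range(4)])
r=least_squares(f,[.45,-.3,0,.045]);print("box",r.x,r.fun.round(1))
for y in(.07,0,-.07): print("station",np.round(w(r.x,0,y,.045),4))
prof=[(.023,0),(.023,.0195),(.0165,.024),(.0165,.046)]
ma,mb=redmask(a,(172,194,203,226)).astype(float),redmask(b,(190,228,216,256)).astype(float)
# remove mat pixels: keep largest comp
def lc(m):
    n,l,st,_=cv2.connectedComponentsWithStats(m.astype(np.uint8)); return (l==1+st[1:,4].argmax()).astype(np.float32)
ma,mb=lc(ma),lc(mb);print(ma.sum(),mb.sum())
from scipy.optimize import minimize
def cost(q):
    pr=[(r_*q[3],h*q[3]) for r_,h in prof]
    return sum(np.abs(cv2.GaussianBlur(silh(p,q[0],q[1],q[2],pr),(0,0),1)-cv2.GaussianBlur(m,(0,0),1)).sum() for p,m in((a,ma),(b,mb)))
best=minimize(cost,[.4527,.1353,0,1.],method="Nelder-Mead",options=dict(initial_simplex=np.array([[.4527,.1353,0,1]]+[list(np.array([.4527,.1353,0,1])+d) for d in np.diag([.004,.004,.004,.06])])))
print(best.x,best.fun)
E
python3 m.py
```

```text
head (array([ 0.47625278, -0.19494888,  0.06384426]), np.float64(3.396452681091813e-05))
head (array([ 0.46384307, -0.26239502,  0.06358084]), np.float64(0.002715441475827187))
head (array([ 0.45031155, -0.33179653,  0.06738997]), np.float64(0.0011830072694687186))
box [ 0.46328771 -0.26358254 -0.18624843  0.04337835] [-0.9 -1.5 -0.1 -0.9  0.2 -0.7  2.1  0.9  0.2  0.9  0.3  0.7 -1.3  0.4
 -2.2 -0.3]
station [ 0.4762 -0.1948  0.045 ]
station [ 0.4633 -0.2636  0.045 ]
station [ 0.4503 -0.3324  0.045 ]
344.0 213.0
[0.45292534 0.13583508 0.0027577  0.961114  ] 24.76385498046875
```

```bash
cat > go.py <<'E'
from h import *
import sys
s=robot.observe(); R=Ro.from_rotvec(s["orientation"]).as_matrix(); p=s["position"]
print("t",round(s["time_s"],2),"p",p.round(4),"F",s["ft_force"].round(2),"open",round(s["opening"],4),"q",s["joint_pos"].round(2))
print(R.round(3).tolist())
if len(sys.argv)>3:
    g=np.array(list(map(float,sys.argv[1:4])));d=R.T@(g-p)
    print("cm tool",(d*100).round(2))
    if len(sys.argv)>4:
        yaw=float(sys.argv[4])  # desired world angle of tool z (jaw), mod pi ; tool y down
        for yy in(yaw,yaw+np.pi):
            z=np.array([np.cos(yy),np.sin(yy),0]);y=np.array([0,0,-1.]);x=np.cross(y,z)
            print("dr",Ro.from_matrix(R.T@np.c_[x,y,z]).as_rotvec().round(3))
E
python3 go.py 0.476 -0.195 0.16 1.5708; python3 -c "
from h import *
print(robot.nose_length)"
```

```text
t 0.8 p [0.2512 0.5995 0.1996] F [ 0.01  0.08 -0.19] open 0.094 q [ 1.    0.25  1.56  0.    1.34 -0.17]
[[0.922, -0.0, 0.387], [-0.387, 0.0, 0.922], [-0.0, -1.0, 0.0]]
cm tool [ 51.44   3.96 -64.59]
dr [-0.    -0.397 -0.   ]
dr [ 0.     2.745 -0.   ]
0.022
```

carry_out(deltas=[{"translation":[4,0,-4],"dr":[0,-0.1,0],"gripper":0},{"translation":[4,0,-4],"dr":[0,-0.1,0],"gripper":0},{"translation":[4,0,-4],"dr":[0,-0.1,0],"gripper":0},{"translation":[4,0,-4],"dr":[0,-0.1,0],"gripper":0}])

```text
time_s: 1.3
position: [0.3685, 0.4048, 0.1996]
orientation: [-1.57, -0.019, 0.017]
ft_force: [1.6, 0.0, -0.2]
opening: 0.0577
```

```bash
python3 go.py 0.476 -0.195 0.12 1.5708
```

```text
t 1.3 p [0.3685 0.4048 0.1996] F [ 1.6   0.02 -0.22] open 0.0577 q [ 0.62  0.    1.82  0.    1.31 -0.97]
[[1.0, 0.001, -0.023], [0.023, 0.001, 1.0], [0.001, -1.0, 0.001]]
cm tool [  9.33   7.91 -60.22]
dr [-0.001  0.023  0.001]
dr [ 2.000e-03 -3.118e+00  2.000e-03]
```

carry_out(deltas=[{"translation":[1.2,0,-5],"dr":[0,0.023,0],"gripper":0},{"translation":[1.2,0,-5],"gripper":0},{"translation":[1.2,0,-5],"gripper":0},{"translation":[1.2,0,-5],"gripper":0},{"translation":[0.8,0,-5],"gripper":0},{"translation":[0.8,0,-5],"gripper":0},{"translation":[0.8,0,-5],"gripper":0},{"translation":[0.8,0,-5],"gripper":0},{"translation":[0.5,1,-5],"gripper":0},{"translation":[0.5,1,-5],"gripper":0},{"translation":[0.5,2,-5],"gripper":0},{"translation":[0,2,-4],"gripper":0},{"translation":[0,0,0],"gripper":0}])

```text
invalid input
```

```bash
python3 go.py 0.476 -0.195 0.092 1.5708
```

```text
t 1.3 p [0.3685 0.4048 0.1996] F [ 1.6   0.02 -0.22] open 0.0577 q [ 0.62  0.    1.82  0.    1.31 -0.97]
[[1.0, 0.001, -0.023], [0.023, 0.001, 1.0], [0.001, -1.0, 0.001]]
cm tool [  9.32  10.71 -60.22]
dr [-0.001  0.023  0.001]
dr [ 2.000e-03 -3.118e+00  2.000e-03]
```

Every row needs all of its fields.

carry_out(deltas=[{"translation":[1.2,0,-5],"dr":[0,0.023,0],"gripper":0},{"translation":[1.2,0,-5],"dr":[0,0,0],"gripper":0},{"translation":[1.2,0,-5],"dr":[0,0,0],"gripper":0},{"translation":[1.2,0,-5],"dr":[0,0,0],"gripper":0},{"translation":[0.8,0,-5],"dr":[0,0,0],"gripper":0},{"translation":[0.8,0,-5],"dr":[0,0,0],"gripper":0},{"translation":[0.8,0,-5],"dr":[0,0,0],"gripper":0},{"translation":[0.8,0,-5],"dr":[0,0,0],"gripper":0},{"translation":[0.5,1,-5],"dr":[0,0,0],"gripper":0},{"translation":[0.5,1,-5],"dr":[0,0,0],"gripper":0},{"translation":[0.5,2,-5],"dr":[0,0,0],"gripper":0},{"translation":[0,2,-4],"dr":[0,0,0],"gripper":0},{"translation":[0,0,0],"dr":[0,0,0],"gripper":0}])

```text
time_s: 2.92
position: [0.4697, -0.208, 0.1425]
orientation: [-1.571, -0.007, -0.016]
ft_force: [-1.0, 1.2, 0.1]
opening: 0.0007
```

```bash
python3 go.py 0.476 -0.195 0.092 1.5708
```

```text
t 2.92 p [ 0.4697 -0.208   0.1425] F [-1.    1.16  0.11] open 0.0007 q [-0.64 -0.03  1.96  0.01  1.19 -2.21]
[[1.0, 0.015, 0.005], [-0.005, -0.0, 1.0], [0.015, -1.0, -0.0]]
cm tool [0.55 5.06 1.31]
dr [ 0.    -0.005  0.015]
dr [-2.300e-02  3.136e+00  1.000e-03]
```

carry_out(deltas=[{"translation":[0.6,2.4,1.3],"dr":[0,0,0.015],"gripper":0},{"translation":[0,2.4,0],"dr":[0,0,0],"gripper":0},{"translation":[0,0,0],"dr":[0,0,0],"gripper":0}])

```text
time_s: 3.3
position: [0.4775, -0.1934, 0.0959]
orientation: [-1.572, 0.002, -0.006]
ft_force: [0.1, 0.3, -0.3]
opening: 0.0002
```

```bash
python3 go.py 0.476 -0.195 0.090 1.5708; python3 - <<'E'
from h import *
p=viewer.capture("scene"); save(p,"p1.png",(255,180,415,330),4)
E
```

```text
t 3.3 p [ 0.4775 -0.1934  0.0959] F [ 0.09  0.31 -0.33] open 0.0002 q [-0.61  0.05  1.98  0.    1.11 -2.17]
[[1.0, 0.002, 0.005], [-0.005, -0.001, 1.0], [0.002, -1.0, -0.001]]
cm tool [-0.15  0.59 -0.16]
dr [ 0.001 -0.005  0.002]
dr [-4.000e-03  3.137e+00  2.000e-03]
```

View pics/p1.png

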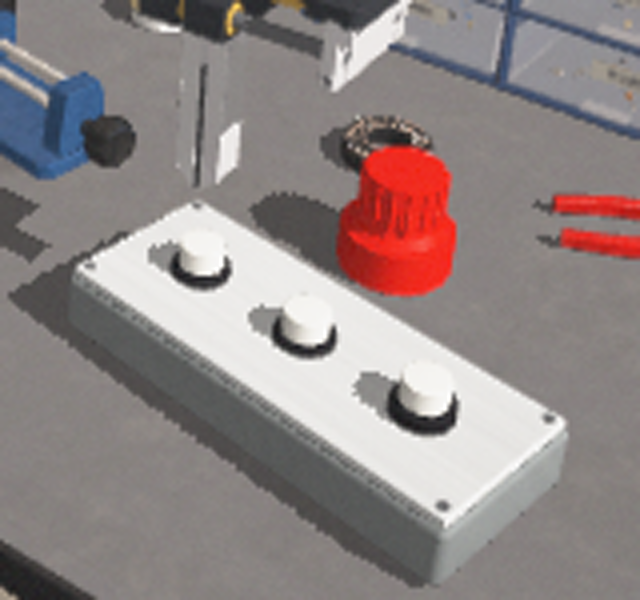

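```bash
python3 - <<'E'
from h import *
p=viewer.capture("scene"); save(p,"p2.png",(255,180,415,330),4)
t=viewer.capture("top"); save(t,"p2t.png",(290,170,410,265),6)
s=robot.observe();print(s["position"],s["time_s"])
print(proj(p,[.4775,-.1934,.074]),proj(p,[.476,-.195,.0638]),proj(t,[.4775,-.1934,.074]))
E
```

```text
[ 0.4791054  -0.19504385  0.09831229] 3.45
[305.15525992 235.85053578] [305.14583934 240.48550816] [326.24271347 231.69555216]
```

View pics/p2.png

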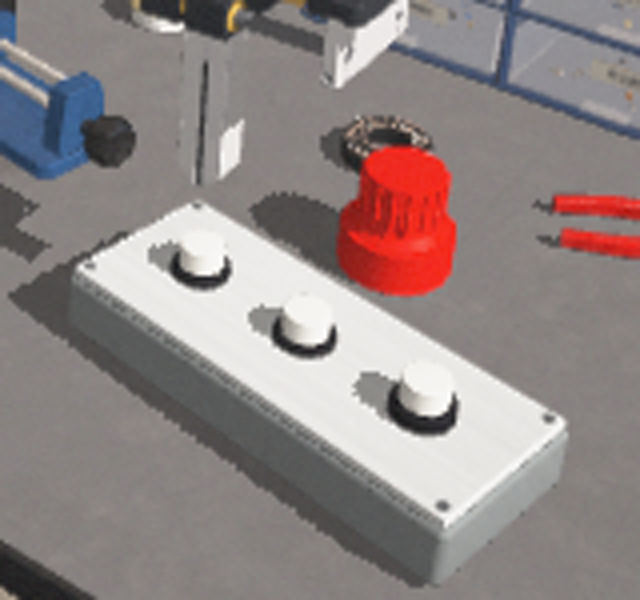

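View pics/p2t.png

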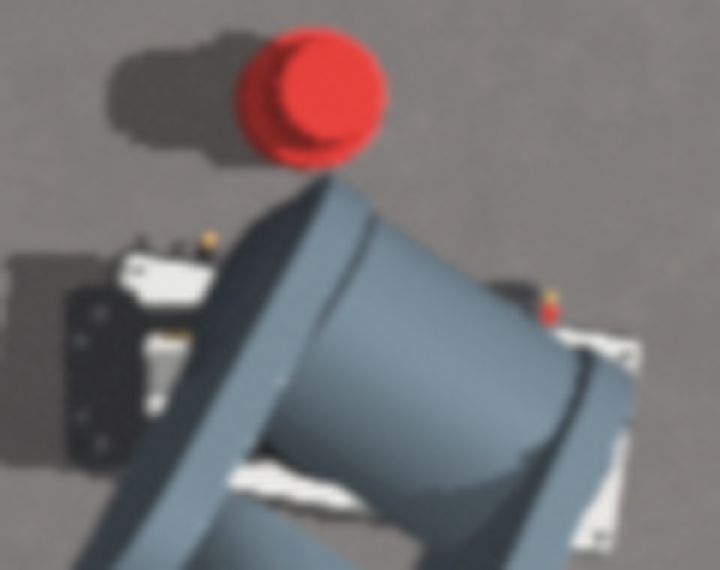

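```bash
python3 - <<'E'
from h import *
p=viewer.capture("scene"); save(p,"p3.png",(285,175,335,250),8)
s=robot.observe();print(s["position"],s["opening"],s["ft_force"])
for z in(.076,.085,.095,.1): print(z,atz(p,306,226,z))
for y in(-.03,0.0,.022,.03):
  print(y,proj(p,s["position"]+Ro.from_rotvec(s["orientation"]).apply([0,y,0])))
E
```

```text
[ 0.47915321 -0.19529042  0.09838918] 0.0002960228631006565 [-0.24556796 -0.18389038 -0.45287322]
0.076 [ 0.50614994 -0.17724212  0.076     ]
0.085 [ 0.49481676 -0.18378618  0.085     ]
0.095 [ 0.48222434 -0.19105735  0.095     ]
0.1 [ 0.47592813 -0.19469294  0.1       ]
-0.03 [307.82025956 213.6366274 ]
0.0 [307.05704815 226.04278018]
0.022 [306.51507686 234.85263096]
0.03 [306.32157815 237.99799073]
```

View pics/p3.png

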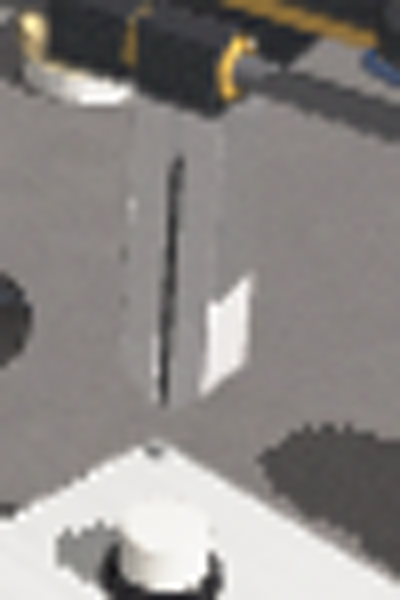

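```bash
python3 - <<'E'
from h import *
t=np.load("b0.npy",allow_pickle=True).item()
for z in (.17,.2,.25):
  print(z,[atz(t,302,170+v/6-.42,z).round(4) for v in(285,380,475)])
print(np.array(t["R"]).round(3))
E
```

```text
0.17 [array([ 0.5141, -0.1189,  0.17  ]), array([ 0.4764, -0.1179,  0.17  ]), array([ 0.4389, -0.117 ,  0.17  ])]
0.2 [array([ 0.5133, -0.1152,  0.2   ]), array([ 0.4767, -0.1142,  0.2   ]), array([ 0.4403, -0.1133,  0.2   ])]
0.25 [array([ 0.512 , -0.1089,  0.25  ]), array([ 0.4772, -0.1081,  0.25  ]), array([ 0.4426, -0.1072,  0.25  ])]
[[-0.016 -1.     0.018]
 [-0.997  0.015 -0.082]
 [ 0.081 -0.019 -0.997]]
```

carry_out(deltas=[{"translation":[-0.3,0.4,0],"dr":[0,0,0],"gripper":0},{"translation":[0,0.4,0],"dr":[0,0,0],"gripper":0},{"translation":[0,0,0],"dr":[0,0,0],"gripper":0}])

```text
time_s: 3.88
position: [0.4768, -0.1958, 0.0917]
orientation: [-1.577, -0.003, -0.012]
ft_force: [0.0, 0.2, 0.5]
opening: 0.0005
```

```bash
python3 go.py 0.476 -0.195 0.090 1.5708
```

```text
t 3.88 p [ 0.4768 -0.1958  0.0917] F [0.03 0.15 0.53] open 0.0005 q [-0.61  0.05  1.99  0.    1.09 -2.18]
[[1.0, 0.009, 0.006], [-0.006, -0.006, 1.0], [0.009, -1.0, -0.006]]
cm tool [-0.08  0.17  0.08]
dr [ 0.006 -0.006  0.009]
dr [-0.015  3.136  0.01 ]
```

carry_out(deltas=[{"translation":[-0.05,0.1,0.05],"dr":[0.006,-0.006,0.009],"gripper":0},{"translation":[0,0.1,0],"dr":[0,0,0],"gripper":0},{"translation":[0,0.1,0],"dr":[0,0,0],"gripper":0}])

```text
time_s: 4.25
position: [0.4764, -0.1955, 0.0887]
orientation: [-1.571, -0.0, 0.0]
ft_force: [-0.1, 0.1, -0.2]
opening: 0.0007
```

carry_out(deltas=[{"translation":[0,0.1,0],"dr":[0,0,0],"gripper":0},{"translation":[0,0.1,0],"dr":[0,0,0],"gripper":0}])

```text
time_s: 4.5
position: [0.4764, -0.1955, 0.0864]
orientation: [-1.571, -0.0, 0.001]
ft_force: [-0.7, 1.1, 0.7]
opening: 0.0006
```

carry_out(deltas=[{"translation":[0,0.1,0],"dr":[0,0,0],"gripper":0},{"translation":[0,0.1,0],"dr":[0,0,0],"gripper":0}])

```text
time_s: 4.75
position: [0.4764, -0.1955, 0.0843]
orientation: [-1.571, -0.0, 0.001]
ft_force: [0.3, 0.2, -0.2]
opening: 0.0006
```

carry_out(deltas=[{"translation":[0,0.1,0],"dr":[0,0,0],"gripper":0},{"translation":[0,0.1,0],"dr":[0,0,0],"gripper":0}])

```text
time_s: 5.0
position: [0.4764, -0.1955, 0.0822]
orientation: [-1.571, -0.0, 0.001]
ft_force: [0.1, 0.6, -0.3]
opening: 0.0003
```

```bash
python3 - <<'E'
from h import *
p=viewer.capture("scene"); save(p,"p4.png",(275,190,345,260),8)
s=robot.observe();print(s["position"],s["opening"],s["ft_force"],proj(p,s["position"]))
E
```

```text
[ 0.47631977 -0.19540565  0.08201537] 0.0002457920481149941 [-0.71179629 -0.84406325 -0.20715112] [305.89715333 233.29505989]
```

View pics/p4.png

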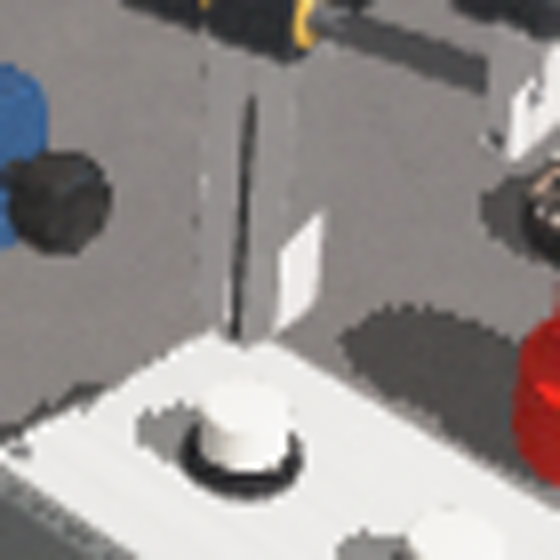

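carry_out(deltas=[{"translation":[0,0.2,0],"dr":[0,0,0],"gripper":0},{"translation":[0,0.2,0],"dr":[0,0,0],"gripper":0},{"translation":[0,0.1,0],"dr":[0,0,0],"gripper":0}])

```text
time_s: 5.42
position: [0.4763, -0.1954, 0.0767]
orientation: [-1.571, -0.0, 0.001]
ft_force: [-0.3, 0.0, -0.3]
opening: 0.0002
```

carry_out(deltas=[{"translation":[0,0.1,0],"dr":[0,0,0],"gripper":0},{"translation":[0,0.1,0],"dr":[0,0,0],"gripper":0}])

```text
time_s: 5.68
position: [0.4763, -0.1954, 0.0745]
orientation: [-1.571, -0.0, 0.001]
ft_force: [0.7, -0.1, 0.1]
opening: 0.0003
```

carry_out(deltas=[{"translation":[0,0.1,0],"dr":[0,0,0],"gripper":0},{"translation":[0,0.1,0],"dr":[0,0,0],"gripper":0}])

```text
time_s: 5.92
position: [0.4763, -0.1954, 0.0724]
orientation: [-1.571, -0.0, 0.001]
ft_force: [0.5, -0.0, -0.0]
opening: 0.0005
```

```bash
python3 - <<'E'
from h import *
p=viewer.capture("scene"); save(p,"p5.png",(275,190,345,260),8)
s=robot.observe();print(s["position"],s["opening"],s["ft_force"],proj(p,s["position"]))
E
```

```text
[ 0.47622862 -0.19536895  0.07227473] 0.0006626997050470801 [ 0.40990665 -0.19245676  0.17386303] [305.58860195 237.17401952]
```

View pics/p5.png

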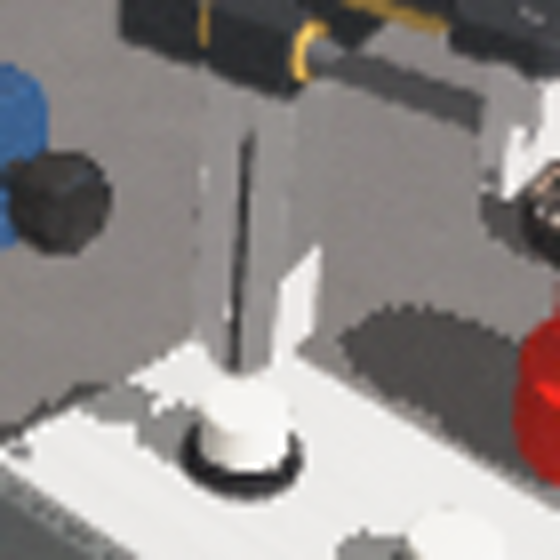

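carry_out(deltas=[{"translation":[0,0.1,0],"dr":[0,0,0],"gripper":0},{"translation":[0,0.1,0],"dr":[0,0,0],"gripper":0},{"translation":[0,0.1,0],"dr":[0,0,0],"gripper":0}])

```text
time_s: 6.35
position: [0.4763, -0.1954, 0.0692]
orientation: [-1.571, -0.0, 0.001]
ft_force: [-0.5, -0.2, -0.6]
opening: 0.0004
```

carry_out(deltas=[{"translation":[0,0.1,0],"dr":[0,0,0],"gripper":0}])

```text
time_s: 6.48
position: [0.4763, -0.1954, 0.0681]
orientation: [-1.571, -0.0, 0.001]
ft_force: [1.0, -0.4, 0.2]
opening: 0.0008
```

carry_out(deltas=[{"translation":[0,0.1,0],"dr":[0,0,0],"gripper":0}])

```text
time_s: 6.6
position: [0.4763, -0.1954, 0.067]
orientation: [-1.571, -0.0, 0.001]
ft_force: [-0.8, -0.2, 0.5]
opening: 0.0006
```

carry_out(deltas=[{"translation":[0,0.1,0],"dr":[0,0,0],"gripper":0}])

```text
time_s: 6.72
position: [0.4763, -0.1954, 0.0659]
orientation: [-1.571, -0.0, 0.001]
ft_force: [-0.1, 0.6, -0.0]
opening: 0.0004
```

carry_out(deltas=[{"translation":[0,0.1,0],"dr":[0,0,0],"gripper":0}])

```text
time_s: 6.85
position: [0.4763, -0.1954, 0.0649]
orientation: [-1.571, -0.0, 0.001]
ft_force: [1.1, 0.4, -0.2]
opening: 0.0004
```

carry_out(deltas=[{"translation":[0,0.1,0],"dr":[0,0,0],"gripper":0}])

```text
time_s: 6.98
position: [0.4763, -0.1954, 0.0638]
orientation: [-1.571, -0.0, 0.001]
ft_force: [0.3, 0.3, 0.2]
opening: 0.0006
```

carry_out(deltas=[{"translation":[0,0.1,0],"dr":[0,0,0],"gripper":0}])

```text
time_s: 7.1
position: [0.4763, -0.1954, 0.0627]
orientation: [-1.571, -0.0, 0.001]
ft_force: [-1.0, 0.2, 0.1]
opening: 0.0008
```

carry_out(deltas=[{"translation":[0,0.1,0],"dr":[0,0,0],"gripper":0}])

```text
time_s: 7.22
position: [0.4763, -0.1954, 0.0617]
orientation: [-1.571, -0.0, 0.001]
ft_force: [0.8, 0.4, -0.3]
opening: 0.0004
```

```bash
python3 - <<'E'
from h import *
p=viewer.capture("scene"); save(p,"p6.png",(275,190,345,260),8)
s=robot.observe();print(s["position"],s["opening"],s["ft_force"],proj(p,s["position"]))
E
```

```text
[ 0.47621406 -0.19533924  0.06152128] 0.0001823187829642168 [ 0.24425129  0.72149802 -0.54394252] [305.27891601 241.38599912]
```

View pics/p6.png

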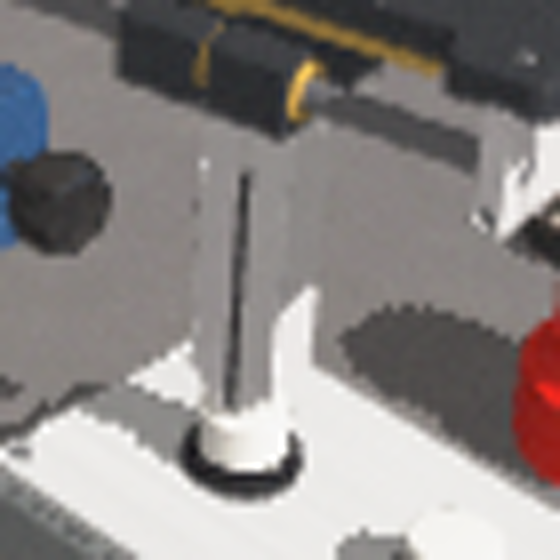

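carry_out(deltas=[{"translation":[0,0.1,0],"dr":[0,0,0],"gripper":0}])

```text
time_s: 7.4
position: [0.4762, -0.1954, 0.0605]
orientation: [-1.571, 0.0, 0.001]
ft_force: [-0.3, 0.1, -0.2]
opening: 0.0006
```

carry_out(deltas=[{"translation":[0,0.1,0],"dr":[0,0,0],"gripper":0}])

```text
time_s: 7.52
position: [0.4762, -0.1954, 0.0594]
orientation: [-1.571, -0.0, 0.001]
ft_force: [-0.4, 0.3, 0.5]
opening: 0.0003
```

carry_out(deltas=[{"translation":[0,0.1,0],"dr":[0,0,0],"gripper":0}])

```text
time_s: 7.65
position: [0.4763, -0.1954, 0.0584]
orientation: [-1.571, -0.0, 0.001]
ft_force: [-0.4, 0.1, 1.8]
opening: 0.0002
```

carry_out(deltas=[{"translation":[0,0.1,0],"dr":[0,0,0],"gripper":0}])

```text
time_s: 7.78
position: [0.4763, -0.1954, 0.0575]
orientation: [-1.571, -0.0, 0.001]
ft_force: [-0.2, -0.3, 1.8]
opening: 0.0001
```

carry_out(deltas=[{"translation":[0,0.1,0],"dr":[0,0,0],"gripper":0}])

```text
time_s: 7.9
position: [0.4762, -0.1954, 0.0565]
orientation: [-1.571, 0.0, 0.001]
ft_force: [-1.2, 0.5, 1.5]
opening: 0.0008
```

carry_out(deltas=[{"translation":[0,0.1,0],"dr":[0,0,0],"gripper":0}])

```text
time_s: 8.02
position: [0.4763, -0.1954, 0.0556]
orientation: [-1.571, 0.0, 0.001]
ft_force: [-1.1, 1.0, 2.3]
opening: 0.0005
```

carry_out(deltas=[{"translation":[0,0.1,0],"dr":[0,0,0],"gripper":0},{"translation":[0,0.1,0],"dr":[0,0,0],"gripper":0}])

```text
time_s: 8.28
position: [0.4763, -0.1954, 0.0536]
orientation: [-1.571, 0.0, 0.001]
ft_force: [-0.1, 0.9, 2.7]
opening: 0.0006
```

carry_out(deltas=[{"translation":[0,0.1,0],"dr":[0,0,0],"gripper":0},{"translation":[0,0,0],"dr":[0,0,0],"gripper":0}])

```text
time_s: 8.52
position: [0.4763, -0.1954, 0.0526]
orientation: [-1.571, 0.0, 0.001]
ft_force: [-0.9, 1.3, 2.7]
opening: 0.0002
```

carry_out(deltas=[{"translation":[0,0.1,0],"dr":[0,0,0],"gripper":0},{"translation":[0,0,0],"dr":[0,0,0],"gripper":0}])

```text
time_s: 8.78
position: [0.4763, -0.1954, 0.0516]
orientation: [-1.57, 0.0, 0.001]
ft_force: [-1.0, 0.6, 2.2]
opening: 0.0005
```

Left button: about 1.5 to 2.7 N over 7 mm of travel with no peak and no drop, so it's soft. Next is the middle one.

carry_out(deltas=[{"translation":[0,-2,0],"dr":[0,0,0],"gripper":0},{"translation":[-0.3,-0.5,-2.3],"dr":[0,0,0],"gripper":0},{"translation":[-0.5,0,-2.3],"dr":[0,0,0],"gripper":0},{"translation":[-0.5,0,-2.2],"dr":[0,0,0],"gripper":0},{"translation":[0,0,0],"dr":[0,0,0],"gripper":0},{"translation":[0,0,0],"dr":[0,0,0],"gripper":0}])

```text
time_s: 9.52
position: [0.4633, -0.2644, 0.0758]
orientation: [-1.571, -0.001, 0.001]
ft_force: [-1.1, 0.8, 0.3]
opening: 0.0003
```

```bash
python3 go.py 0.4635 -0.2632 0.064 1.5708
```

```text
t 9.53 p [ 0.4633 -0.2644  0.0758] F [-1.1   0.84  0.32] open 0.0003 q [-0.73  0.12  1.94  0.    1.08 -2.3 ]
[[1.0, 0.0, -0.001], [0.001, -0.0, 1.0], [0.0, -1.0, -0.0]]
cm tool [0.02 1.18 0.12]
dr [0.    0.001 0.   ]
dr [ 1.00e-03 -3.14e+00 -0.00e+00]
```

carry_out(deltas=[{"translation":[0,0.4,0.1],"dr":[0,0,0],"gripper":0},{"translation":[0,0.4,0],"dr":[0,0,0],"gripper":0},{"translation":[0,0.3,0],"dr":[0,0,0],"gripper":0},{"translation":[0,0,0],"dr":[0,0,0],"gripper":0}])

```text
time_s: 10.02
position: [0.4634, -0.261, 0.0633]
orientation: [-1.57, -0.003, 0.003]
ft_force: [0.4, -0.5, -0.1]
opening: 0.0007
```

carry_out(deltas=[{"translation":[0,0.1,0],"dr":[0,0,0],"gripper":0}])

```text
time_s: 10.15
position: [0.4635, -0.261, 0.0623]
orientation: [-1.57, -0.003, 0.003]
ft_force: [-0.3, 0.1, 0.7]
opening: 0.0001
```

carry_out(deltas=[{"translation":[0,0.1,0],"dr":[0,0,0],"gripper":0}])

```text
time_s: 10.28
position: [0.4636, -0.2611, 0.0614]
orientation: [-1.57, -0.003, 0.003]
ft_force: [-0.3, -0.8, -0.6]
opening: 0.0005
```

carry_out(deltas=[{"translation":[0,0.1,0],"dr":[0,0,0],"gripper":0}])

```text
time_s: 10.4
position: [0.4636, -0.2612, 0.0604]
orientation: [-1.57, -0.003, 0.003]
ft_force: [-0.6, -0.3, 0.3]
opening: 0.0002
```

carry_out(deltas=[{"translation":[0,0.1,0],"dr":[0,0,0],"gripper":0}])

```text
time_s: 10.52
position: [0.4637, -0.2612, 0.0594]
orientation: [-1.57, -0.003, 0.003]
ft_force: [0.0, 0.7, -0.1]
opening: 0.0005
```

carry_out(deltas=[{"translation":[0,0.1,-0.1],"dr":[0,0,0],"gripper":0}])

```text
time_s: 10.65
position: [0.4637, -0.2623, 0.0583]
orientation: [-1.57, -0.003, 0.003]
ft_force: [0.5, 0.0, 1.0]
opening: 0.0005
```

carry_out(deltas=[{"translation":[0,0.1,-0.05],"dr":[0,0,0],"gripper":0}])

```text
time_s: 10.78
position: [0.4637, -0.2628, 0.0573]
orientation: [-1.57, -0.003, 0.003]
ft_force: [-0.4, 1.2, 0.6]
opening: 0.0009
```

carry_out(deltas=[{"translation":[0,0.1,0],"dr":[0,0,0],"gripper":0}])

```text
time_s: 10.9
position: [0.4637, -0.2628, 0.0564]
orientation: [-1.57, -0.003, 0.003]
ft_force: [0.2, 0.4, 1.9]
opening: 0.0007
```

carry_out(deltas=[{"translation":[0,0.1,0],"dr":[0,0,0],"gripper":0}])

```text
time_s: 11.02
position: [0.4637, -0.2628, 0.0554]
orientation: [-1.57, -0.003, 0.003]
ft_force: [-1.0, 0.2, 2.3]
opening: 0.0005
```

carry_out(deltas=[{"translation":[0,0.1,0],"dr":[0,0,0],"gripper":0}])

```text
time_s: 11.15
position: [0.4637, -0.2629, 0.0545]
orientation: [-1.57, -0.003, 0.003]
ft_force: [-0.3, 0.2, 3.1]
opening: 0.0003
```

carry_out(deltas=[{"translation":[0,0.1,0],"dr":[0,0,0],"gripper":0}])

```text
time_s: 11.28
position: [0.4637, -0.2628, 0.0535]
orientation: [-1.57, -0.003, 0.003]
ft_force: [-1.1, 1.1, 2.0]
opening: 0.0001
```

carry_out(deltas=[{"translation":[0,0.1,0],"dr":[0,0,0],"gripper":0}])

```text
time_s: 11.4
position: [0.4637, -0.2628, 0.0525]
orientation: [-1.57, -0.003, 0.003]
ft_force: [-1.2, 1.0, 2.5]
opening: 0.0005
```

carry_out(deltas=[{"translation":[0,0.1,0],"dr":[0,0,0],"gripper":0}])

```text
time_s: 11.52
position: [0.4637, -0.2629, 0.0515]
orientation: [-1.57, -0.003, 0.003]
ft_force: [-1.3, 0.2, 2.5]
opening: 0.0005
```

carry_out(deltas=[{"translation":[0,0.1,0],"dr":[0,0,0],"gripper":0}])

```text
time_s: 11.65
position: [0.4637, -0.2628, 0.0505]
orientation: [-1.57, -0.003, 0.003]
ft_force: [-0.9, 1.9, 2.6]
opening: 0.0006
```

carry_out(deltas=[{"translation":[0,0.1,0],"dr":[0,0,0],"gripper":0}])

```text
time_s: 11.78
position: [0.4637, -0.2629, 0.0495]
orientation: [-1.57, -0.003, 0.003]
ft_force: [-1.5, 1.2, 2.8]
opening: 0.0005
```

Middle button: a steady 2 to 3 N over 7.5 mm, so it's soft too. Now the right one.

carry_out(deltas=[{"translation":[0,-2.3,0],"dr":[0,0,0],"gripper":0},{"translation":[-0.3,-0.5,-2.3],"dr":[0,0,0],"gripper":0},{"translation":[-0.5,0,-2.3],"dr":[0,0,0],"gripper":0},{"translation":[-0.5,0,-2.3],"dr":[0,0,0],"gripper":0},{"translation":[0,0,0],"dr":[0,0,0],"gripper":0},{"translation":[0,0,0],"dr":[0,0,0],"gripper":0}])

```text
time_s: 12.52
position: [0.4491, -0.3371, 0.0748]
orientation: [-1.57, -0.001, 0.003]
ft_force: [0.2, -0.1, -0.2]
opening: 0.0
```

```bash
python3 go.py 0.4507 -0.332 0.065 1.5708
```

```text
t 12.53 p [ 0.4491 -0.3371  0.0748] F [ 0.24 -0.13 -0.17] open 0.0 q [-0.85  0.19  1.87 -0.    1.08 -2.42]
[[1.0, -0.001, -0.002], [0.002, 0.001, 1.0], [-0.001, -1.0, 0.001]]
cm tool [0.16 0.98 0.51]
dr [-0.001  0.002 -0.001]
dr [-2.000e-03 -3.139e+00  1.000e-03]
```

carry_out(deltas=[{"translation":[0.15,0.3,0.5],"dr":[0,0,0],"gripper":0},{"translation":[0,0.4,0],"dr":[0,0,0],"gripper":0},{"translation":[0,0,0],"dr":[0,0,0],"gripper":0}])

```text
time_s: 12.9
position: [0.4506, -0.3298, 0.0665]
orientation: [-1.569, -0.002, 0.005]
ft_force: [-0.4, 1.0, 0.6]
opening: 0.0009
```

carry_out(deltas=[{"translation":[0,0.1,0],"dr":[0,0,0],"gripper":0}])

```text
time_s: 13.02
position: [0.4508, -0.3296, 0.0656]
orientation: [-1.569, -0.002, 0.005]
ft_force: [-0.3, 0.7, 0.3]
opening: 0.0005
```

carry_out(deltas=[{"translation":[0,0.1,0],"dr":[0,0,0],"gripper":0}])

```text
time_s: 13.15
position: [0.4509, -0.3295, 0.0645]
orientation: [-1.569, -0.003, 0.005]
ft_force: [0.3, -0.1, 0.1]
opening: 0.0006
```

carry_out(deltas=[{"translation":[0,0.1,0],"dr":[0,0,0],"gripper":0}])

```text
time_s: 13.28
position: [0.4509, -0.3296, 0.0636]
orientation: [-1.569, -0.003, 0.005]
ft_force: [0.2, -0.3, -0.3]
opening: 0.0002
```

carry_out(deltas=[{"translation":[0,0.1,0],"dr":[0,0,0],"gripper":0}])

```text
time_s: 13.4
position: [0.451, -0.3297, 0.0626]
orientation: [-1.569, -0.003, 0.005]
ft_force: [0.1, 0.7, -0.1]
opening: 0.0007
```

carry_out(deltas=[{"translation":[0,0.1,-0.2],"dr":[0,0,0],"gripper":0}])

```text
time_s: 13.52
position: [0.451, -0.3317, 0.0615]
orientation: [-1.569, -0.003, 0.005]
ft_force: [0.3, -0.7, 0.6]
opening: 0.0005
```

carry_out(deltas=[{"translation":[0,0.1,0],"dr":[0,0,0],"gripper":0}])

```text
time_s: 13.65
position: [0.451, -0.3321, 0.0607]
orientation: [-1.57, -0.003, 0.005]
ft_force: [-0.2, 0.0, 2.3]
opening: 0.0006
```

carry_out(deltas=[{"translation":[0,0.1,0],"dr":[0,0,0],"gripper":0}])

```text
time_s: 13.78
position: [0.451, -0.3321, 0.06]
orientation: [-1.569, -0.003, 0.005]
ft_force: [-0.9, 1.2, 3.3]
opening: 0.0002
```

carry_out(deltas=[{"translation":[0,0.1,0],"dr":[0,0,0],"gripper":0}])

```text
time_s: 13.9
position: [0.4511, -0.3321, 0.0593]
orientation: [-1.569, -0.003, 0.005]
ft_force: [-1.1, 1.1, 4.2]
opening: 0.0004
```

carry_out(deltas=[{"translation":[0,0.1,0],"dr":[0,0,0],"gripper":0}])

```text
time_s: 14.02
position: [0.4511, -0.3321, 0.0585]
orientation: [-1.569, -0.002, 0.005]
ft_force: [-1.3, 1.8, 4.5]
opening: 0.0006
```

carry_out(deltas=[{"translation":[0,0.1,0],"dr":[0,0,0],"gripper":0}])

```text
time_s: 14.15
position: [0.4511, -0.3321, 0.0577]
orientation: [-1.569, -0.002, 0.005]
ft_force: [-2.2, 2.1, 4.8]
opening: 0.0001
```

carry_out(deltas=[{"translation":[0,0.1,0],"dr":[0,0,0],"gripper":0}])

```text
time_s: 14.28
position: [0.451, -0.3321, 0.0566]
orientation: [-1.569, -0.002, 0.005]
ft_force: [-2.3, 1.1, 3.8]
opening: 0.0005
```

carry_out(deltas=[{"translation":[0,0.1,0],"dr":[0,0,0],"gripper":0}])

```text
time_s: 14.4
position: [0.451, -0.3321, 0.0553]
orientation: [-1.569, -0.003, 0.005]
ft_force: [0.2, 0.4, 0.4]
opening: 0.0006
```

carry_out(deltas=[{"translation":[0,0.07,0],"dr":[0,0,0],"gripper":0}])

```text
time_s: 14.52
position: [0.451, -0.332, 0.054]
orientation: [-1.569, -0.003, 0.005]
ft_force: [0.5, -0.7, 0.9]
opening: 0.0003
```

carry_out(deltas=[{"translation":[0,-3,0],"dr":[0,0,0],"gripper":0},{"translation":[0,-4,0],"dr":[0,0,0],"gripper":0},{"translation":[0,-3,2],"dr":[0,0,0],"gripper":60},{"translation":[0.2,0,5],"dr":[0,0,0],"gripper":60},{"translation":[0.2,0,5],"dr":[0,0,0],"gripper":60},{"translation":[0.2,0,5],"dr":[0,0,0],"gripper":60},{"translation":[0,0,5],"dr":[0,0,0],"gripper":60},{"translation":[0,0,5],"dr":[0,0,0],"gripper":60},{"translation":[0,0,5],"dr":[0,0,0],"gripper":60},{"translation":[0,0,5],"dr":[0,0,0],"gripper":60},{"translation":[0,0,5],"dr":[0,0,0],"gripper":60},{"translation":[0,0,3],"dr":[0,0,0],"gripper":60},{"translation":[0,0,0],"dr":[0,0,0],"gripper":60},{"translation":[0,0,0],"dr":[0,0,0],"gripper":60}])

```text
time_s: 16.27
position: [0.4564, 0.1303, 0.1539]
orientation: [-1.57, -0.005, -0.003]
ft_force: [-0.9, -1.0, 0.9]
opening: 0.0563
```

```bash
python3 go.py 0.4528 0.1355 0.10 1.5708; python3 - <<'E'
from h import *
p=viewer.capture("scene"); save(p,"q1.png",(265,220,405,330),5); save(p,"q1b.png",(150,130,260,240),6)
t=viewer.capture("top"); save(t,"q1t.png",(300,205,400,265),7)
np.save("a1.npy",p,allow_pickle=True);np.save("b1.npy",t,allow_pickle=True)
s=robot.observe();print(s["position"],proj(p,s["position"]))
E
```

```text
t 16.27 p [0.4564 0.1303 0.1539] F [-0.92 -1.04  0.87] open 0.0563 q [ 0.04 -0.13  2.04  0.    1.23 -1.53]
[[1.0, 0.005, -0.002], [0.002, 0.001, 1.0], [0.005, -1.0, 0.001]]
cm tool [-0.39  5.39  0.51]
dr [-0.001  0.002  0.005]
dr [ 8.00e-03 -3.14e+00  2.00e-03]
[0.45651142 0.12995669 0.15395832] [186.6503003  162.50381279]
```

View pics/q1.png

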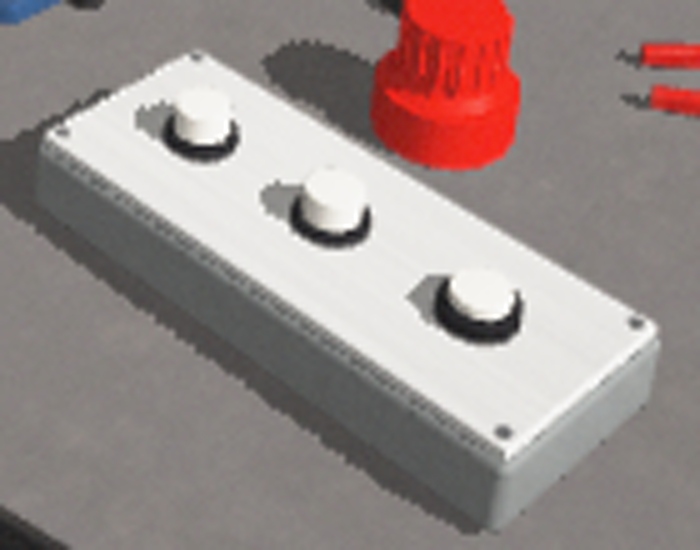

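View pics/q1b.png

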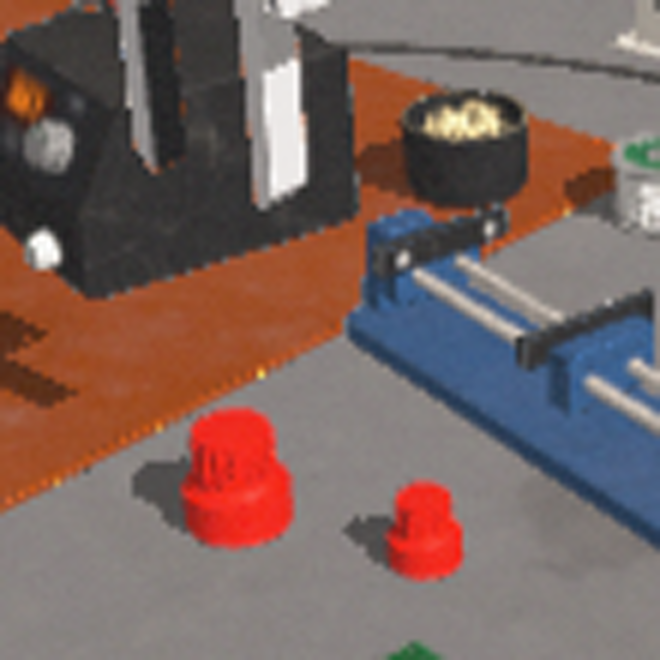

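View pics/q1t.png

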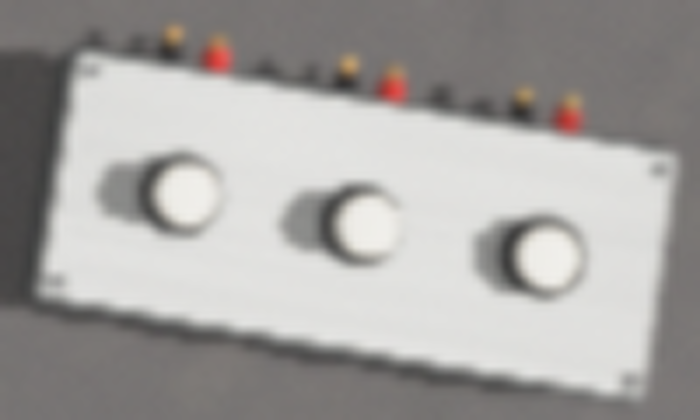

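```bash
cat > m2.py <<'E'
from h import *
a=np.load("a1.npy",allow_pickle=True).item();b=np.load("b1.npy",allow_pickle=True).item()
c=lambda x,y,k,l,t:np.array([x/k+l-.5+.5/k,y/k+t-.5+.5/k])
T=lambda x,y:c(x,y,7,300,205); S=lambda x,y:c(x,y,5,265,220)
print("R head",tri(a,S(483,294),b,T(547,257)))
# white blob centroid near right head, top view
def wc(p,l,t,r,bt,th):
    g=cv2.resize(p["image"][t:bt,l:r].min(2),None,fx=8,fy=8,interpolation=cv2.INTER_CUBIC)
    cv2.imwrite("pics/tmp.png",g); return g
for k in(.139,.1539,.1595,.17):
    print(k,[proj(a,[.4565+dx,.130+dy,k]).round(1) for dx in(-.008,.008) for dy in(.028,-.028)])
# bezel axis on deck from station fit, projected
for s in([.4762,-.1948],[.4633,-.2636],[.4503,-.3324]):
    print("top",proj(b,s+[.045+.0]).round(1),"scene",proj(a,s+[.045]).round(1))
E
python3 m2.py; python3 - <<'E'
from h import *
p=viewer.capture("scene"); save(p,"q2.png",(160,120,210,180),10)
E
```

```text
R head (array([ 0.44980716, -0.33307914,  0.05698293]), np.float64(0.000422515927220289))
0.139 [array([176.8, 166.1]), array([192.8, 172.6]), array([181.8, 163.9]), array([197.8, 170.2])]
0.1539 [array([176.2, 160.6]), array([192.3, 166.9]), array([181.2, 158.3]), array([197.3, 164.5])]
0.1595 [array([175.9, 158.4]), array([192.1, 164.7]), array([181. , 156.2]), array([197.1, 162.4])]
0.17 [array([175.5, 154.4]), array([191.7, 160.6]), array([180.6, 152.3]), array([196.8, 158.3])]
top [324.8 232.1] scene [304.6 247.7]
top [350.5 236.5] scene [330.7 264.3]
top [376.2 240.9] scene [360. 283.]
```

View pics/q2.png

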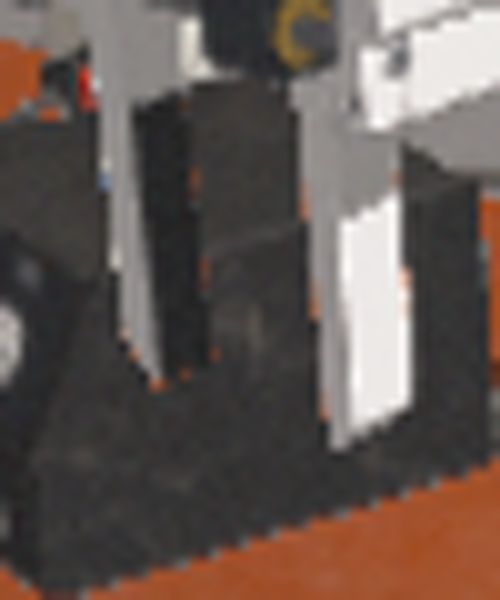

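carry_out(deltas=[{"translation":[-0.38,3,0.5],"dr":[0,0.002,0.005],"gripper":60},{"translation":[0,4,0],"dr":[0,0,0],"gripper":60},{"translation":[0,2,0],"dr":[0,0,0],"gripper":60},{"translation":[0,0,0],"dr":[0,0,0],"gripper":60},{"translation":[0,0,0],"dr":[0,0,0],"gripper":60}])

```text
time_s: 17.05
position: [0.4557, 0.131, 0.0638]
orientation: [-1.57, 0.003, -0.011]
ft_force: [0.4, 0.6, -0.4]
opening: 0.0565
```

```bash
python3 go.py 0.4528 0.1355 0.0225 1.5708; python3 - <<'E'
from h import *
p=viewer.capture("scene"); save(p,"q3.png",(160,160,220,230),8)
E
```

```text
t 17.05 p [0.4557 0.131  0.0638] F [ 0.41  0.63 -0.42] open 0.0565 q [ 0.04  0.    2.1   0.    1.04 -1.52]
[[1.0, 0.005, 0.009], [-0.009, 0.001, 1.0], [0.005, -1.0, 0.001]]
cm tool [-0.31  4.12  0.44]
dr [-0.001 -0.009  0.005]
dr [-8.000e-03  3.132e+00 -2.000e-03]
```

View pics/q3.png

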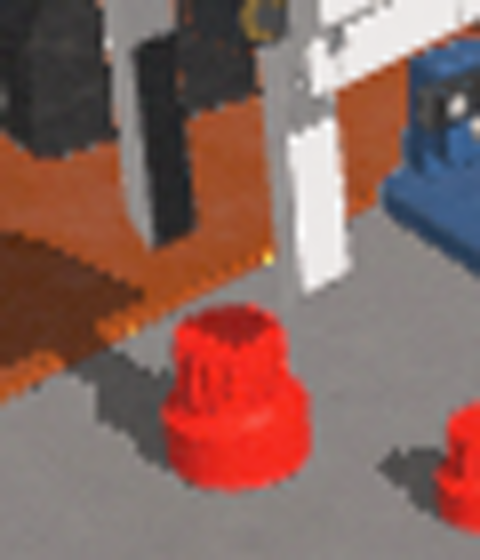

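carry_out(deltas=[{"translation":[-0.3,0,0.45],"dr":[0,-0.009,0.005],"gripper":60},{"translation":[0,0,0],"dr":[0,0,0],"gripper":60},{"translation":[0,0,0],"dr":[0,0,0],"gripper":60}])

```text
time_s: 17.48
position: [0.4542, 0.136, 0.0661]
orientation: [-1.569, -0.004, -0.003]
ft_force: [0.7, 0.2, 0.3]
opening: 0.0567
```

```bash
python3 go.py 0.4528 0.1355 0.0225 1.5708
```

```text
t 17.48 p [0.4542 0.136  0.0661] F [0.71 0.16 0.29] open 0.0567 q [ 0.05 -0.    2.09  0.    1.04 -1.52]
[[1.0, 0.004, -0.0], [0.0, 0.001, 1.0], [0.004, -1.0, 0.001]]
cm tool [-0.16  4.36 -0.05]
dr [-0.001  0.     0.004]
dr [ 6.000e-03 -3.141e+00  2.000e-03]
```

carry_out(deltas=[{"translation":[-0.1,1,0],"dr":[0,0,0.004],"gripper":60},{"translation":[0,1,0],"dr":[0,0,0],"gripper":60},{"translation":[0,1,0],"dr":[0,0,0],"gripper":60},{"translation":[0,0.8,0],"dr":[0,0,0],"gripper":60},{"translation":[0,0,0],"dr":[0,0,0],"gripper":60}])

```text
time_s: 18.1
position: [0.4523, 0.136, 0.0245]
orientation: [-1.57, 0.001, 0.002]
ft_force: [-0.7, -0.5, 0.5]
opening: 0.0566
```

```bash
python3 go.py 0.4528 0.1355 0.0225 1.5708; python3 - <<'E'
from h import *
p=viewer.capture("scene"); save(p,"q4.png",(160,170,220,230),9)
E
```

```text
t 18.1 p [0.4523 0.136  0.0245] F [-0.71 -0.49  0.5 ] open 0.0566 q [ 0.05  0.08  2.11  0.    0.96 -1.52]
[[1.0, -0.002, -0.001], [0.001, 0.001, 1.0], [-0.002, -1.0, 0.001]]
cm tool [ 0.05  0.2  -0.05]
dr [-0.001  0.001 -0.002]
dr [-3.000e-03 -3.141e+00  2.000e-03]
```

View pics/q4.png

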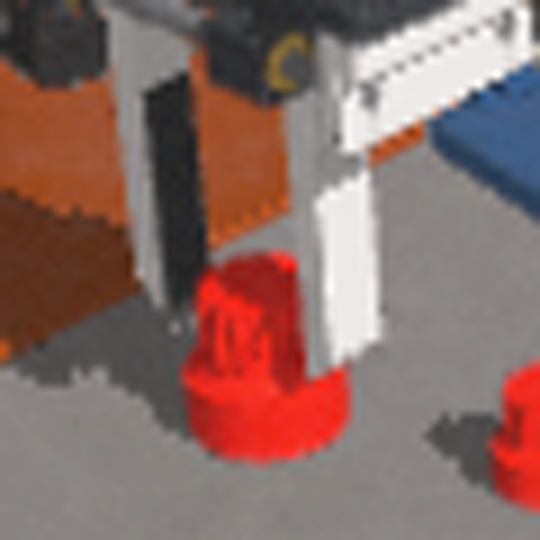

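carry_out(deltas=[{"translation":[0,0,0],"dr":[0,0,0],"gripper":15},{"translation":[0,0,0],"dr":[0,0,0],"gripper":15},{"translation":[0,0,0],"dr":[0,0,0],"gripper":15},{"translation":[0,0,0],"dr":[0,0,0],"gripper":15}], newtons=20)

```text
time_s: 18.65
position: [0.4535, 0.1361, 0.0259]
orientation: [-1.569, -0.001, -0.0]
ft_force: [-1.1, 0.2, -0.5]
opening: 0.0326
```

carry_out(deltas=[{"translation":[0,0,0],"dr":[0,0,0],"gripper":15},{"translation":[0,0,0],"dr":[0,0,0],"gripper":15}])

```text
time_s: 18.9
position: [0.4535, 0.1361, 0.0259]
orientation: [-1.569, -0.001, -0.0]
ft_force: [0.0, 0.9, -0.2]
opening: 0.0323
```

```bash
python3 go.py 0.4528 0.1355 0.0225 1.5708; python3 - <<'E'
from h import *
p=viewer.capture("scene"); save(p,"q5.png",(160,170,220,230),9)
E
```

```text
t 18.9 p [0.4535 0.1361 0.0259] F [ 0.01  0.89 -0.17] open 0.0323 q [ 0.05  0.07  2.11  0.    0.96 -1.52]
[[1.0, 0.001, -0.001], [0.001, 0.001, 1.0], [0.001, -1.0, 0.001]]
cm tool [-0.07  0.34 -0.06]
dr [-0.001  0.001  0.001]
dr [ 1.000e-03 -3.141e+00  2.000e-03]
```

View pics/q5.png

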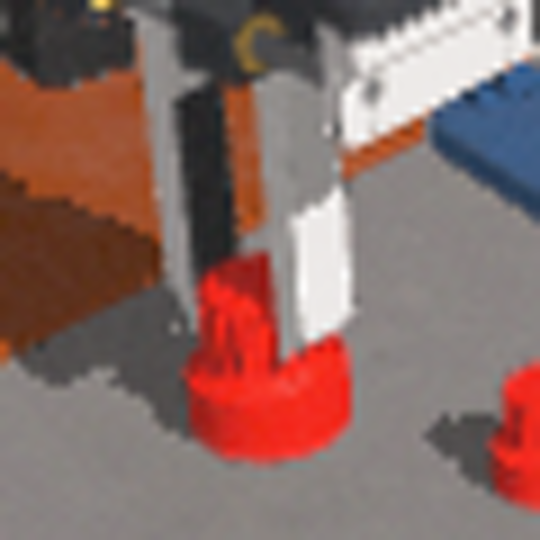

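carry_out(deltas=[{"translation":[0,-2,0],"dr":[0,0,0],"gripper":15},{"translation":[0,-4,0],"dr":[0,0,0],"gripper":15},{"translation":[0,-4,0],"dr":[0,0,0],"gripper":15},{"translation":[0,-1,-3],"dr":[0,0,0],"gripper":15},{"translation":[0,0,-4],"dr":[0,0,0],"gripper":15},{"translation":[0,0,-4],"dr":[0,0,0],"gripper":15},{"translation":[0,0,-4],"dr":[0,0,0],"gripper":15},{"translation":[0,0,-4],"dr":[0,0,0],"gripper":15},{"translation":[0,0,-4],"dr":[0,0,0],"gripper":15},{"translation":[0,0,-4],"dr":[0,0,0],"gripper":15},{"translation":[0,0,-4],"dr":[0,0,0],"gripper":15},{"translation":[0,0,-4],"dr":[0,0,0],"gripper":15},{"translation":[0,0,-4],"dr":[0,0,0],"gripper":15},{"translation":[0,0,-4],"dr":[0,0,0],"gripper":15},{"translation":[0,0,-2],"dr":[0,0,0],"gripper":15},{"translation":[0,0,0],"dr":[0,0,0],"gripper":15},{"translation":[0,0,0],"dr":[0,0,0],"gripper":15}])

```text
time_s: 21.08
position: [0.4534, -0.3266, 0.1389]
orientation: [-1.568, -0.004, 0.001]
ft_force: [0.2, 0.2, -0.3]
opening: 0.0328
```

```bash
python3 go.py 0.4508 -0.3328 0.0950 1.5708
```

```text
t 21.07 p [ 0.4534 -0.3266  0.1389] F [ 0.17  0.19 -0.26] open 0.0328 q [-0.83  0.1   1.84  0.    1.2  -2.4 ]
[[1.0, 0.002, -0.003], [0.003, 0.002, 1.0], [0.002, -1.0, 0.002]]
cm tool [-0.27  4.39 -0.63]
dr [-0.002  0.003  0.002]
dr [ 3.000e-03 -3.138e+00  4.000e-03]
```

carry_out(deltas=[{"translation":[-0.25,0,-0.6],"dr":[-0.002,0.003,0.002],"gripper":15},{"translation":[0,2,0],"dr":[0,0,0],"gripper":15},{"translation":[0,1.8,0],"dr":[0,0,0],"gripper":15},{"translation":[0,0,0],"dr":[0,0,0],"gripper":15},{"translation":[0,0,0],"dr":[0,0,0],"gripper":15}])

```text
time_s: 21.7
position: [0.4505, -0.3293, 0.0968]
orientation: [-1.568, -0.001, 0.004]
ft_force: [0.4, 0.9, 0.3]
opening: 0.0328
```

```bash
python3 go.py 0.4508 -0.3328 0.0709 1.5708; python3 - <<'E'
from h import *
p=viewer.capture("scene"); save(p,"q6.png",(325,220,405,310),7)
np.save("a2.npy",p,allow_pickle=True)
s=robot.observe();x,y,z=s["position"]
prof=[(.023,0),(.023,.0195)]
S=silh(p,x-.0007,y,z-.0259,prof)>.5; m=redmask(p,(325,220,400,310))
im=p["image"].copy()
cs,_=cv2.findContours(S.astype(np.uint8),0,1); cv2.drawContours(im,cs,-1,(0,255,0),1)
q=dict(p);q["image"]=im; save(q,"q6o.png",(325,220,405,310),7)
ys,xs=np.nonzero(m);print(xs.min(),xs.max(),ys.max());ys,xs=np.nonzero(S);print(xs.min(),xs.max(),ys.max(),x,y,z)
E
```

```text
t 21.7 p [ 0.4505 -0.3293  0.0968] F [0.44 0.93 0.33] open 0.0328 q [-0.83  0.15  1.87  0.    1.13 -2.41]
[[1.0, -0.002, -0.003], [0.003, 0.003, 1.0], [-0.002, -1.0, 0.003]]
cm tool [ 0.04  2.58 -0.36]
dr [-0.003  0.003 -0.002]
dr [-0.004 -3.138  0.004]
339 399 279
348 374 280 0.4503564335338035 -0.3291530904574341 0.09670045248660256
```

View pics/q6.png

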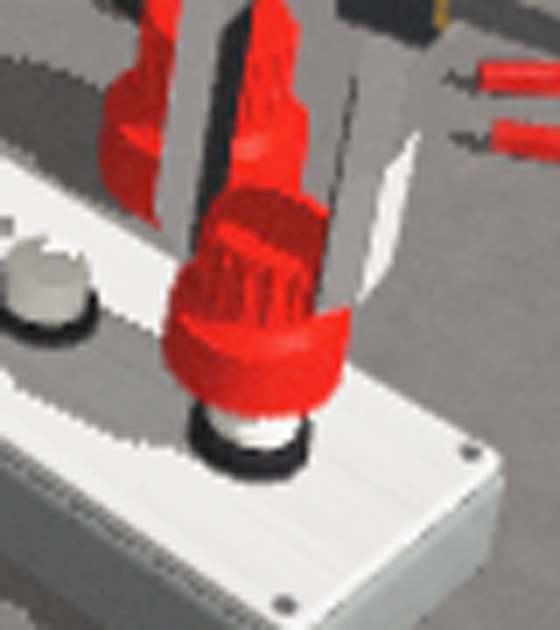

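View pics/q6o.png

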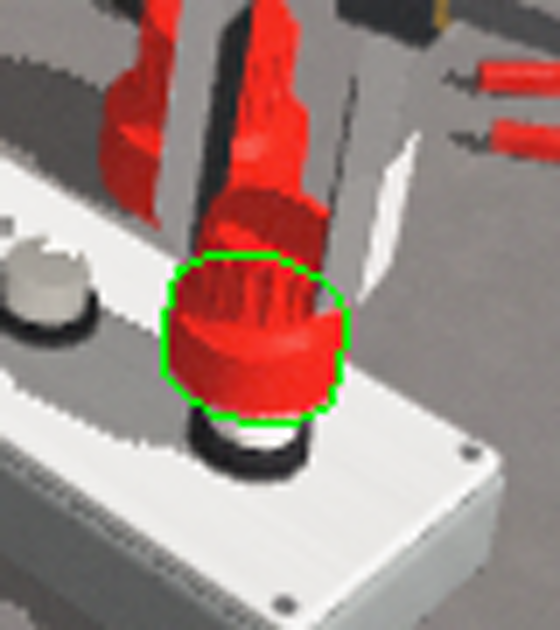

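carry_out(deltas=[{"translation":[0.03,0,-0.36],"dr":[-0.003,0.003,-0.002],"gripper":15},{"translation":[0,0,0],"dr":[0,0,0],"gripper":15},{"translation":[0,0,0],"dr":[0,0,0],"gripper":15}])

```text
time_s: 22.12
position: [0.4514, -0.3338, 0.098]
orientation: [-1.573, -0.001, -0.001]
ft_force: [0.7, -0.0, 0.4]
opening: 0.0323
```

```bash
python3 go.py 0.4508 -0.3328 0.0709 1.5708
```

```text
t 22.12 p [ 0.4514 -0.3338  0.098 ] F [ 0.69 -0.04  0.39] open 0.0323 q [-0.84  0.15  1.86 -0.    1.12 -2.41]
[[1.0, 0.001, -0.0], [0.0, -0.002, 1.0], [0.001, -1.0, -0.002]]
cm tool [-0.06  2.71  0.11]
dr [0.002 0.    0.001]
dr [ 2.000e-03 -3.142e+00 -3.000e-03]
```

carry_out(deltas=[{"translation":[-0.05,0.5,0.08],"dr":[0.002,0,0],"gripper":15},{"translation":[0,0.5,0],"dr":[0,0,0],"gripper":15},{"translation":[0,0.5,0],"dr":[0,0,0],"gripper":15},{"translation":[0,0.3,0],"dr":[0,0,0],"gripper":15},{"translation":[0,0,0],"dr":[0,0,0],"gripper":15}])

```text
time_s: 22.75
position: [0.4506, -0.3328, 0.0784]
orientation: [-1.57, -0.001, -0.001]
ft_force: [0.1, -0.1, -0.8]
opening: 0.0324
```

carry_out(deltas=[{"translation":[0,0.15,0],"dr":[0,0,0],"gripper":15},{"translation":[0,0.15,0],"dr":[0,0,0],"gripper":15}])

```text
time_s: 23.0
position: [0.4508, -0.3329, 0.0755]
orientation: [-1.571, -0.001, -0.001]
ft_force: [0.1, -0.4, -0.8]
opening: 0.0326
```

```bash
python3 go.py 0.4508 -0.3328 0.0709 1.5708; python3 - <<'E'
from h import *
p=viewer.capture("scene"); save(p,"q7.png",(325,220,405,310),7)
E
```

```text
t 23.0 p [ 0.4508 -0.3329  0.0755] F [ 0.09 -0.43 -0.83] open 0.0326 q [-0.84  0.18  1.87  0.    1.08 -2.41]
[[1.0, 0.001, 0.0], [-0.0, 0.0, 1.0], [0.001, -1.0, 0.0]]
cm tool [0.   0.46 0.01]
dr [-0.    -0.     0.001]
dr [-2.000e-03  3.142e+00 -0.000e+00]
```

View pics/q7.png

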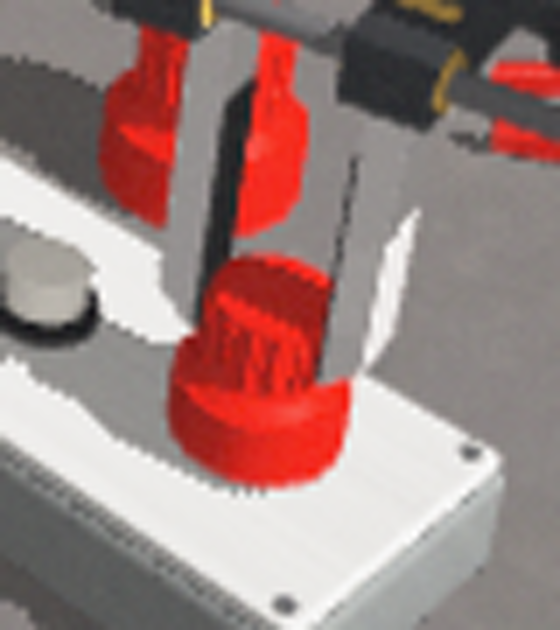

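carry_out(deltas=[{"translation":[0,0.1,0],"dr":[0,0,0],"gripper":15},{"translation":[0,0.1,0],"dr":[0,0,0],"gripper":15}])

```text
time_s: 23.3
position: [0.4508, -0.333, 0.0734]
orientation: [-1.571, -0.001, -0.001]
ft_force: [0.4, 0.2, -0.1]
opening: 0.0324
```

carry_out(deltas=[{"translation":[0,0.1,0],"dr":[0,0,0],"gripper":15}])

```text
time_s: 23.42
position: [0.4509, -0.333, 0.0724]
orientation: [-1.571, -0.001, -0.001]
ft_force: [0.1, -0.1, -0.7]
opening: 0.0325
```

carry_out(deltas=[{"translation":[0,0.1,0],"dr":[0,0,0],"gripper":15}])

```text
time_s: 23.55
position: [0.4509, -0.333, 0.0713]
orientation: [-1.571, -0.001, -0.001]
ft_force: [-0.0, -0.4, -0.4]
opening: 0.0326
```

carry_out(deltas=[{"translation":[0,0.07,0],"dr":[0,0,0],"gripper":15}])

```text
time_s: 23.68
position: [0.4509, -0.333, 0.0707]
orientation: [-1.571, -0.001, -0.001]
ft_force: [-0.7, 1.3, 2.9]
opening: 0.0328
```

carry_out(deltas=[{"translation":[0,0.07,0],"dr":[0,0,0],"gripper":15}])

```text
time_s: 23.8
position: [0.4509, -0.3331, 0.0706]
orientation: [-1.571, -0.001, -0.001]
ft_force: [-1.5, 2.9, 7.4]
opening: 0.0323
```

carry_out(deltas=[{"translation":[0,-0.03,0],"dr":[0,0,0],"gripper":60},{"translation":[0,0,0],"dr":[0,0,0],"gripper":60},{"translation":[0,0,0],"dr":[0,0,0],"gripper":60}])

```text
time_s: 24.18
position: [0.4512, -0.3333, 0.071]
orientation: [-1.571, -0.001, -0.001]
ft_force: [-0.4, -0.1, -0.7]
opening: 0.056
```

carry_out(deltas=[{"translation":[0,-2,0],"dr":[0,0,0],"gripper":60},{"translation":[0,-4,0],"dr":[0,0,0],"gripper":60},{"translation":[0,-5,0],"dr":[0,0,0],"gripper":60},{"translation":[0,0,5],"dr":[0,0,0],"gripper":60},{"translation":[0,0,5],"dr":[0,0,0],"gripper":60},{"translation":[0,0,5],"dr":[0,0,0],"gripper":60},{"translation":[0,0,5],"dr":[0,0,0],"gripper":60},{"translation":[0,0,5],"dr":[0,0,0],"gripper":60},{"translation":[0,0,5],"dr":[0,0,0],"gripper":60},{"translation":[0,0,5],"dr":[0,0,0],"gripper":60},{"translation":[0,0,0],"dr":[0,0,0],"gripper":60},{"translation":[0,0,0],"dr":[0,0,0],"gripper":60}])

```text
time_s: 25.68
position: [0.4552, 0.0241, 0.2007]
orientation: [-1.581, -0.017, -0.02]
ft_force: [0.3, 1.0, 0.5]
opening: 0.0565
```

```bash
cat > m3.py <<'E'
from h import *
from scipy.optimize import minimize
a=viewer.capture("scene");b=viewer.capture("top")
save(a,"r1.png",(265,220,405,330),5);save(b,"r1t.png",(300,205,400,265),7); save(a,"r1full.png",None,1.5)
prof=[(.023,0),(.023,.0195),(.0165,.024),(.0165,.046)]
def lc(m):
    n,l,st,_=cv2.connectedComponentsWithStats(m.astype(np.uint8)); return (l==1+st[1:,4].argmax()).astype(np.float32)
ma=lc(redmask(a,(330,250,385,300)));mb=lc(redmask(b,(360,226,395,258)))
for m in(ma,mb): ys,xs=np.nonzero(m);print(len(xs),xs.min(),xs.max(),ys.min(),ys.max())
def cost(q): return sum(np.abs(cv2.GaussianBlur(silh(p,*q,prof),(0,0),1)-cv2.GaussianBlur(m,(0,0),1)).sum() for p,m in((a,ma),(b,mb)))
q0=np.array([.45,-.333,.045]);B=minimize(cost,q0,method="Nelder-Mead",options=dict(initial_simplex=np.vstack([q0,q0+np.diag([.004]*3)])))
print(B.x,B.fun,robot.observe()["time_s"])
E
python3 m3.py
```

```text
675 349 374 258 290
212 370 387 234 248
[ 0.45278612 -0.33235458  0.04469113] 116.72087860107422 25.775
```

View pics/r1.png

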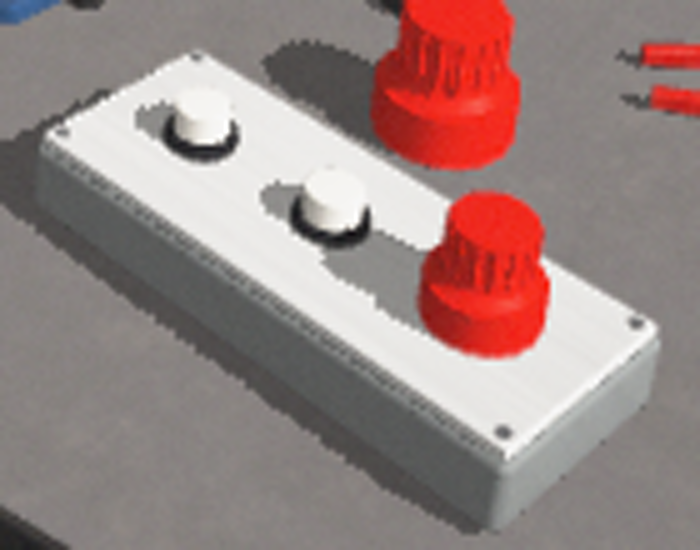

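View pics/r1t.png

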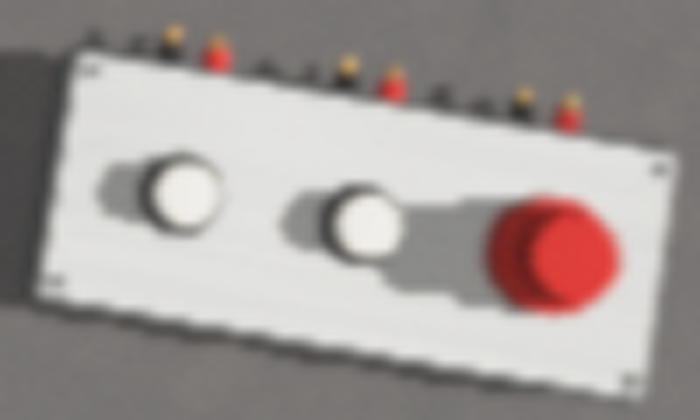

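View pics/r1full.png

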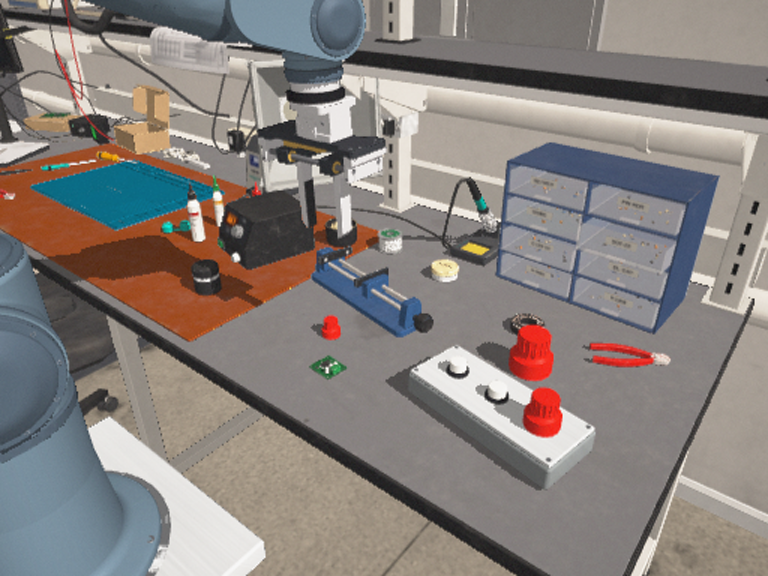

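```bash
python3 - <<'E'
from h import *
print(robot.observe()["ft_force"].round(2)); print(robot.close_job())
E
```

```text
[ 0.13 -0.28 -0.12]
the job is handed in; nothing more can be done
None
```

The right button is the sound one. It is latched, and the 46 mm red guard sits flat over it. I handed the job in at about 26 s of the 72 s; no verdict was reported.

- **Presses:** The left and middle buttons stayed soft, at about 1.5–3 N over about 7 mm with no drop, so I gave up on both. The right one rose to about 4.8 N, dropped to near 0 and stayed down. Its head then measured about 10 mm lower in the pictures, against the 7.5 mm it should travel. No force reading during the presses passed 5 N.
- **Guard:** I chose the middle-sized of the three red caps by its measured size and closed on a 32.5 mm grip. It met the deck at the height I expected, with 7 N showing at the last reading before I let go.
- **Last checks:** The final two-view fit put the rim at z = 44.7 mm, against the 45 mm deck. The guard was about 2.5 mm off the station's axis and looked upright. In the last pictures the bystanders looked unmoved, and the arm was clear with about zero force.
- **Disagreements:**
  - **Fingertips:** they sat about 5 mm behind the reported TCP instead of 22 mm ahead, in both the pictures and the contact heights. I worked from the measured offset.
  - **Final fit:** its residual was higher than at the start, probably because the large red guard was partly inside the mask.

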